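# Uncover the tip box and hold its lid at 45 degrees

## Robot

A 6-joint arm with a two-finger parallel gripper is mounted at the origin on a cart in front of the work surface, level with it; the furniture and walls round the work are solid. World frame = base frame: x ahead of the robot, y to its left, z up, the work surface at z = 0. Lengths are in m, angles in rad, forces in N, time in s.
With the tool pointing down it reaches from about 0.275 to 0.75 m from the base axis. Payload 10.2 kg.
Tool frame: the origin (TCP) lies at the very end of the fingers, on their centre line; the grasp point (between the pads) lies 19 mm behind it; z points along the fingers, x is the direction in which the jaws open and shut, and the axes are right-handed (so a half turn about z gives the same grasp; the last joint's range is limited). The gripper opens to 85 mm and grips with 20 to 120 N. Pads are 22 mm wide; open, the fingers measure 114 mm over their backs; the gripper's body (76 mm by 85 mm) begins 54 mm behind the grasp point. The pads swing forward as they close: fully open they stand 13 mm farther back than shut.
Start: joints at [-1.539, 0.313, 1.498, -0, 1.331, -0.223], TCP at [0.132, -0.508, 0.209] pointing down, gripper open.
Joint ranges: [-2.94, 2.94], [-0.97, 2.17], [0.19, 2.56], [-1.23, 4.37], [0.02, 3.11], [-2.88, 2.88]. Speed limits (rad/s): [2.39, 2.39, 3.01, 3.14, 3.14, 3.14].

## Interface

Orientations are given as [roll, pitch, yaw] about the fixed x, y, z axes, in that order (R = Rz(yaw) Ry(pitch) Rx(roll)).
In Python, from station import robot, eyes gives the robot as it stands.
- The arm moves only by the tool apply_moves, never from a script. Its argument "commands" is a list of rows, each a list of 3 entries, a list of its own where there are three numbers: the finger opening in m, from 0 to 0.0854, then the shift along the tool's x, y, z in m, then the turn, a rotation vector about the tool's x, y, z in rad. A call has 1 to 12 rows; each row shifts and turns the pose as measured when the row begins, along the tool's axes as they then stand; what a row does not reach is not made up. A row lasts 1/8 s, in which the tool goes at most 62.5 mm and 10.7 degrees, less where a joint would pass 70% of its speed; a pose out of reach is approached as far as the arm can. A call with a gripper value outside its range is refused whole. The fingers move at their own pace and stop on an object; "newtons" is the grip in N (left out, the last holds). Time passes only in rows, so rows that do not move let the fingers close. It gives the time, the measured TCP pose, the force and the opening at its end, in the units of the state.
- robot.sense(): the state, without advancing time (a new reading comes with each control period).
- eyes.camera(name): name is "side" or "top"; returns a dict with "img" (400x640x3 uint8, red, green, blue), "z_map" (400x640 float32, m along the optical axis (not along the pixel's ray), 0 where there is no reading), "K" (3x3 intrinsics, pixels), "distortion" ([k1, k2, p1, p2, k3] as OpenCV has them; the pictures are not rectified), "R" (3x3) and "t" (3): a world point X has camera coordinates R X + t. Camera axes: x right, y down, z forward; pixel columns grow to the right and rows downward; lengths in m; the calibration is good to about 2 mm. A picture is of the moment at which its call begins.
- robot.sign_off(): hands the job in, once; it reports no verdict.
The state is a dict: "clock": time; "joint_pos": joint angles; "dq": joint speeds; "joint_torque": joint torques, N m; "tool_pos": TCP position; "tcp_rot": TCP orientation; "ft_force": force on the tool from outside, world axes, zero at the start; "torque": the same for the moment, N m; "finger_gap": opening from 0.0 (shut) to 1.0 (fully open).
Only numpy, scipy, OpenCV 4.12 (cv2) and the standard library are available. Lean on these libraries where they do the work, as an engineer would, in place of code of your own. Each camera call takes 0.05 s, during which the arm holds its last target.

## Task

Lift the clear dust hood off the pipette-tip box by its blue grip and set it down upright in the middle of the green mat, without dropping it. Then take the box's hinged lid by its orange front tab, raise it to 45 degrees from closed and finish while still holding the tab there, so that someone can pick tips from the front rows: the lid falls shut when let go, and must not be thrown right back. Leave the brown bottle, the sample cup and the timer where they stand.

Things in the scene. Friction and masses are not known exactly. Their poses are not given: they have to be found in the camera images.
- tip_box: Pipette-tip box, 86 x 118 x 82 mm (x, y, z): blue body full of tips and a clear hinged lid, fixed to the bench. Origin: centre of the underside. Its front (with the orange tab) faces its own -x, z is up. The lid's hinge axis is parallel to the box's y, at x = +42 mm, z = 53 mm (rear edge); the lid shut reaches from z = 53 to 82 mm, x = -39 to +43 mm. At the start the hood stands over the box.
- tip_box_lid (a joint): Hinge angle of the clear lid: 0 shut, grows as the front rises towards the rear, 0.785 is 45 degrees, limit 1.92. Nothing holds it: it falls shut under its own weight in a second or two (lid and tab together well under 0.1 kg).
- tab_grip (a point): Grip point of the orange tab that is fixed to the middle of the lid's front wall and sticks straight out forwards: a bar 34 mm long (along x), 16 mm wide (y), 14 mm high (z), rounded edges. With the lid shut the bar's centre is at x = -59 mm and this point at x = -62 mm, y = 0, z = 75 mm in the frame of the box; it turns with the lid about the hinge. It can be pinched on its two sides (across y) from above and then turns between the pads as the lid rises.
- hood: Loose clear dust hood, 138 x 138 mm and 122 mm high, open underneath, walls 3 mm, 0.13 to 0.25 kg. Origin: centre of its lower rim. At the start it stands on the bench over the box, centred 16 mm forward of the box's origin and turned with it, about 7 mm clear of the box and tab all round: lift it straight up by at least 90 mm before moving sideways. On its top is a blue grip.
- hood_grip (a point): Middle of the blue grip on top of the hood, 146 mm above the hood's lower rim: a bar 60 mm long (along the hood's x), 16 mm wide (y), standing from 122 to 160 mm above the rim, to be pinched across y.
- mat: Green square mat with a white border line, 170 x 170 mm, 3 mm thick, fixed flat on the bench beside the box, on either side. Origin: centre of the underside.
- stain_bottle: Small brown bottle with a black cap, 48 mm wide, 105 mm high, loose; origin under its centre. Leave alone.
- sample_cup: White-lidded sample cup, 39 mm wide, 48 mm high, loose; origin under its centre. Leave alone.
- timer: White bench timer with three buttons, 62 x 62 x 18 mm, loose; origin under its centre. Leave alone.

How it is judged:
On the way, in this order (a step that is already met when the one before it is completed fails the run):
1. the hood has been lifted clear of the box (height (world z) of hood above 0.085 m and contact force between the fingers and hood above 0.5 N), for 0.1 s.
2. the hood is lowered on to the middle of the mat while still held (its rim within 15 mm of the mat) (height (world z) of hood below 0.018 m and horizontal distance between hood and mat below 0.04 m and contact force between the fingers and hood above 0.5 N), for 0.04 s.
3. the hood stands released on the middle of the mat, the lid still shut (horizontal distance between hood and mat below 0.035 m and height (world z) of hood below 0.012 m and angle between hood's own z axis and vertical below 0.1 rad and contact force between the fingers and hood below 0.05 N and linear speed of hood below 0.02 m/s and value of joint tip_box_lid below 0.15 rad), for 0.2 s.
4. the lid is raised by its tab (value of joint tip_box_lid above 0.35 rad and contact force between the fingers and orange_tab above 0.1 N), for 0.1 s.
At the end, for the whole second after the job is handed in: The fingers hold the orange tab, lid still at 45 degrees (within 8). The hood stands upright at rest, untouched, its centre within 35 mm of the mat's centre and clear of the box; bottle, cup and timer are within 25 mm of where they stood (value of joint tip_box_lid between 0.645 and 0.925 rad and velocity of joint tip_box_lid between -0.1 and 0.1 rad/s and contact force between the fingers and orange_tab above 0.1 N and contact force between each of tip_box, the fingers and hood below 0.05 N and horizontal distance between hood and mat below 0.035 m and height (world z) of hood below 0.012 m and angle between hood's own z axis and vertical below 0.1 rad and linear speed of hood below 0.02 m/s and distance of each of stain_bottle, sample_cup, timer from where it was at the start of the episode below 0.025 m); the arm keeps its last pose, push and grip.
It fails at once if the stain bottle is pushed more than 25 mm away or tipped (distance of stain_bottle from where it was at the start of the episode above 0.025 m or angle between stain_bottle's own z axis and vertical above 0.3 rad).
It fails at once if the sample cup is pushed more than 25 mm away or tipped (distance of sample_cup from where it was at the start of the episode above 0.025 m or angle between sample_cup's own z axis and vertical above 0.3 rad).
It fails at once if the timer is pushed more than 25 mm away or tipped (distance of timer from where it was at the start of the episode above 0.025 m or angle between timer's own z axis and vertical above 0.3 rad).
It fails at once if the lid is swung far past the angle (beyond about 75 degrees) (value of joint tip_box_lid above 1.3 rad).
It also fails if it takes over 53 s, if anything falls off the work surface, if the arm or the gripper's body presses on something with over 40 N, if the wrist force passes 120 N, or if a joint passes its speed limit or range.

## Working session

There is one attempt and no reset: what is moved stays moved. The work goes in short steps, Python scripts to look and compute and a tool call to move; the robot and the scene stay as the last step left them, time stands still between calls to the robot, and variables do not carry over. Pictures are saved under pics/ and viewed, and the job is handed in when it is done.

Besides the shell and the picture viewer there is one more tool, called after "Call:" as a command line: name --argument value ..., lists and objects as JSON in quotes. apply_moves: Moves the arm, as the interface text tells. Its arguments: {"type":"object","properties":{"commands":{"type":"array"},"newtons":{"type":"number"}},"required":["commands"]}

```bash
ls; mkdir -p pics
python3 - <<'E'
from station import robot, eyes
import cv2,numpy as np
for n in ("side","top"):
    c=eyes.camera(n); cv2.imwrite(f"pics/{n}0.png",c["img"][:,:,::-1]); np.savez(f"{n}0.npz",**c)
    print(n,c["K"],c["distortion"],-c["R"].T@c["t"],c["R"])
print(robot.sense())
E
```

```text
pics
side [[391.33396351   0.         326.69463285]
 [  0.         391.33396351 202.04198826]
 [  0.           0.           1.        ]] [-0.00245376  0.          0.          0.          0.        ] [0.08366449 0.69332831 0.55388182] [[-0.85044177 -0.52594048  0.01163645]
 [-0.23546393  0.36077689 -0.90243935]
 [ 0.47043123 -0.77021208 -0.43065974]]
top [[447.97091449   0.         310.45502799]
 [  0.         447.97091449 190.09867767]
 [  0.           0.           1.        ]] [-0.08623577  0.          0.          0.          0.        ] [ 0.37170014 -0.08209279  1.28765933] [[-0.0121863  -0.9999195   0.00353347]
 [-0.98726871  0.0114715  -0.15864706]
 [ 0.15859376 -0.0054218  -0.98732904]]
{'clock': 0.1, 'joint_pos': array([-1.53939593e+00,  3.13398456e-01,  1.49836332e+00, -1.72608324e-05,
        1.33098333e+00, -2.23373145e-01]), 'dq': array([-0.00062649, -0.00173418, -0.00096315, -0.00139947, -0.00137158,
       -0.00062635]), 'joint_torque': array([ 2.13173298e-03, -4.12898111e+01, -2.60137993e+01, -2.72850866e-04,
        3.06514870e-03, -5.64964395e-06]), 'tool_pos': array([ 0.13230293, -0.50779548,  0.20878923]), 'tcp_rot': array([-3.14135371e+00,  1.12753436e-03, -1.31601854e+00]), 'ft_force': array([ 0.95631096,  0.13045434, -0.06301655]), 'torque': array([-0.00241024, -0.0072065 , -0.09234285]), 'finger_gap': 0.9989971487823314}
```

View pics/side0.png

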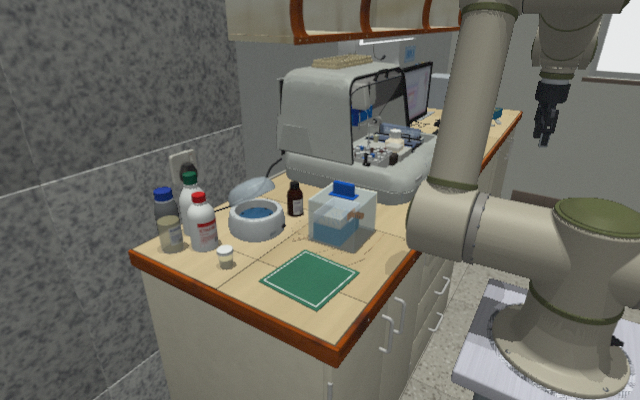

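View pics/top0.png

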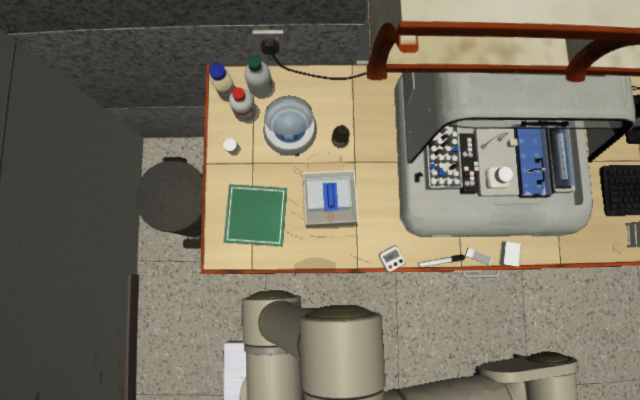

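The top view shows the hood with its blue grip at about (330,197), the mat at about (256,215), the timer at (391,258), the bottle at (341,134) and the cup at (230,145). In the side view the grip is at (344,190) and the orange tab at about (355,214).

```bash
cat > h.py <<'E'
import cv2,numpy as np
def rays(c,px):
    u=cv2.undistortPoints(np.array(px,float).reshape(-1,1,2),c["K"],c["distortion"]).reshape(-1,2)
    d=np.c_[u,np.ones(len(u))]@c["R"]; return -c["R"].T@c["t"],d
def plane(c,px,z):
    o,d=rays(c,px); return o+d*((z-o[2])/d[:,2])[:,None]
def depthpts(c,mask):
    v,u=np.nonzero(mask&(c["z_map"]>0)); o,d=rays(c,np.c_[u,v]); return o+d*c["z_map"][v,u][:,None]
def hsv(c): return cv2.cvtColor(c["img"],cv2.COLOR_RGB2HSV)
def roi(m,x0,x1,y0,y1):
    r=np.zeros_like(m); r[y0:y1,x0:x1]=m[y0:y1,x0:x1]; return r
def tri(c1,p1,c2,p2):
    o1,d1=rays(c1,[p1]);o2,d2=rays(c2,[p2]);d1=d1[0];d2=d2[0]
    s=np.linalg.lstsq(np.c_[d1,-d2],o2-o1,rcond=None)[0]
    a=o1+s[0]*d1;b=o2+s[1]*d2;return (a+b)/2,np.linalg.norm(a-b)
E
python3 - <<'E'
from h import *
T=dict(np.load("top0.npz"));S=dict(np.load("side0.npz"))
np.set_printoptions(precision=4,suppress=True)
for n,c,r in(("top",T,(300,360,165,230)),("side",S,(325,365,175,205))):
    h=hsv(c); m=roi((h[...,0]>104)&(h[...,0]<125)&(h[...,1]>180),*r)
    v,u=np.nonzero(m);P=depthpts(c,m)
    print(n,m.sum(),u.mean(),v.mean(),u.min(),u.max(),v.min(),v.max(),"depth med",np.median(P,0),P.min(0),P.max(0))
    top=m; 
    Pt=P[P[:,2]>.157] 
    print(" top face",len(Pt), Pt.mean(0) if len(Pt) else "", cv2.minAreaRect((Pt[:,:2]*1000).astype(np.float32)) if len(Pt) else "")
    h2=roi((h[...,0]>55)&(h[...,0]<90)&(h[...,1]>90),*((215,295,175,255) if n=="top" else (250,370,240,315)))
    k,_=cv2.findContours(h2.astype(np.uint8),0,2);k=max(k,key=cv2.contourArea)
    w=plane(c,k.reshape(-1,2),.003)[:,:2]
    print(" mat",cv2.minAreaRect((w*1000).astype(np.float32)))
    o=roi((h[...,0]>3)&(h[...,0]<18)&(h[...,1]>110),*((315,345,205,228) if n=="top" else (335,375,203,225)))
    v,u=np.nonzero(o);print(" orange",o.sum(),u.mean() if len(u) else 0,v.mean() if len(u) else 0)
def box(c,cx,cy,r,f,n): cv2.imwrite(n,cv2.resize(c["img"][cy-r:cy+r,cx-r:cx+r,::-1],None,fx=f,fy=f,interpolation=0))
box(T,328,200,37,8,"pics/tz.png");box(S,343,210,45,6,"pics/sz.png")
for nm,px,z in(("bottle",(341,134),.1),("cup",(230,145),.048),("timer",(391,258),.018)): print(nm,plane(T,[px],z))
E
```

```text
top 53 330.7358490566038 192.73584905660377 325 333 184 204 depth med [ 0.5475 -0.1407  0.1604] [ 0.516  -0.1457  0.1251] [ 0.5715 -0.1268  0.1656]
 top face 48 [ 0.5446 -0.1408  0.1608] ((542.2032470703125, -139.2547607421875), (12.620903015136719, 52.197509765625), 89.32642364501953)
 mat ((508.3614807128906, 71.1623764038086), (142.8789825439453, 141.82591247558594), 85.60966491699219)
 orange 0 0 0
side 327 343.4525993883792 190.1131498470948 330 357 181 199 depth med [ 0.5358 -0.131   0.1397] [ 0.504  -0.1546  0.1232] [ 0.5744 -0.1208  0.1604]
 top face 39 [ 0.5403 -0.1351  0.1585] ((540.6131591796875, -135.84754943847656), (54.356449127197266, 13.834040641784668), 4.377841472625732)
 mat ((507.72589111328125, 70.84571838378906), (143.13523864746094, 143.7804412841797), 85.78353118896484)
 orange 1 361.0 216.0
bottle [[ 0.7175 -0.1744  0.1   ]]
cup [[0.704  0.1394 0.048 ]]
timer [[ 0.3793 -0.3136  0.018 ]]
```

View pics/tz.png

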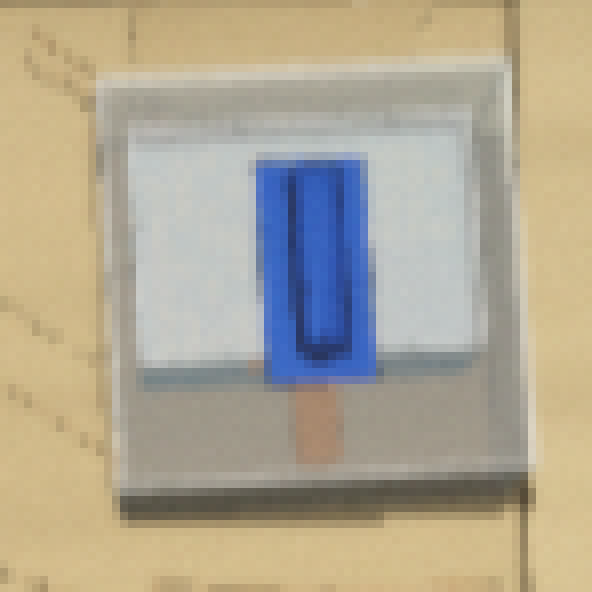

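View pics/sz.png

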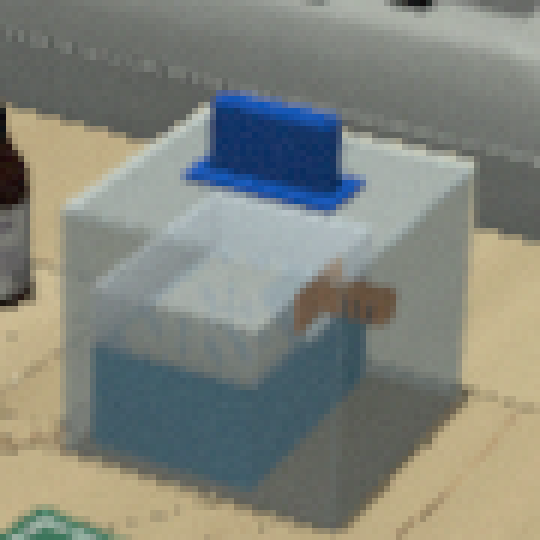

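The zoomed top view shows the grip's top face running from about (330.6,183.6) to (331.6,207.6), with a wider flange below it. The tab is visible through the hood in front of it.

Run:
```python
from h import *
np.set_printoptions(precision=4,suppress=True)
T=dict(np.load("top0.npz"));S=dict(np.load("side0.npz"))
z=lambda p:np.array(p)/8+[290.5,162.5]
s=lambda p:np.array(p)/6+[297.5,164.5]
e=plane(T,z([(321,160),(327,350)]),.160);print("grip ends",e,e.mean(0),np.linalg.norm(e[0]-e[1]),np.arctan2(*(e[0]-e[1])[[1,0]]))
k=plane(T,z([(97,83),(508,62),(533,470),(118,488)]),.122);print("hood top",k,k.mean(0),[np.linalg.norm(k[i]-k[i-1]) for i in range(4)])
for a,b in((0,3),(1,2)): d=k[a]-k[b];print(np.arctan2(d[1],d[0]))
d=k[0]-k[1];print(np.arctan2(-d[0],d[1]))
g=plane(S,s([(216,94),(341,112)]),.160);print("side near top edge",g,np.arctan2(*(g[0]-g[1])[[1,0]]))
k=plane(S,s([(62,210),(474,160)]),.122);print("side hood corners",k)
# mat by depth points (color region incl white border)
for c,r in((T,(215,295,175,255)),(S,(250,370,240,315))):
    h=hsv(c);m=roi((h[...,0]>55)&(h[...,0]<90)&(h[...,1]>90),*r)
    print(np.median(depthpts(c,m),0), plane(c,np.argwhere(m)[:,::-1],.003).mean(0))
```

```text
grip ends [[ 0.5719 -0.1401  0.16  ]
 [ 0.5107 -0.1408  0.16  ]] [ 0.5413 -0.1405  0.16  ] 0.06118553750082908 0.01184768961735388
hood top [[ 0.6054 -0.0683  0.122 ]
 [ 0.611  -0.2049  0.122 ]
 [ 0.4752 -0.2093  0.122 ]
 [ 0.471  -0.0739  0.122 ]] [ 0.5406 -0.1391  0.122 ] [np.float64(0.13459525124269278), np.float64(0.1366994760213523), np.float64(0.13594115624285733), np.float64(0.13553537633618398)]
0.04136789119249915
0.0327505304601319
0.04084521368714775
side near top edge [[ 0.5696 -0.1354  0.16  ]
 [ 0.5137 -0.1476  0.16  ]] 0.21508579768352776
side hood corners [[ 0.6045 -0.0653  0.122 ]
 [ 0.4778 -0.2121  0.122 ]]
[0.5066 0.0692 0.0035] [0.5064 0.0697 0.003 ]
[0.5016 0.08   0.0019] [0.5022 0.0793 0.003 ]
```

Run:
```python
from h import *
np.set_printoptions(precision=3,suppress=True)
for n in("top","side"):
    c=dict(np.load(n+"0.npz"));P=depthpts(c,np.ones((400,640),bool))
    q=P[(P[:,1]>-.45)&(P[:,1]<.25)&(P[:,0]>.2)&(P[:,0]<.8)&(P[:,2]>.06)&(P[:,2]<.9)]
    b=np.round(q/.06).astype(int);H={}
    for i,z in zip(map(tuple,b[:,:2]),q[:,2]): H[i]=max(H.get(i,0),z)
    print(n)
    for x in range(13,3,-1): print("%.2f"%(x*.06),[round(H.get((x,y),0),2) for y in range(4,-8,-1)])
```

```text
top
0.78 [0, 0, np.float64(0.12), np.float64(0.13), np.float64(0.16), np.float64(0.16), np.float64(0.14), np.float64(0.69), np.float64(0.51), np.float64(0.51), np.float64(0.51), np.float64(0.51)]
0.72 [0, 0, 0, np.float64(0.12), np.float64(0.17), np.float64(0.17), np.float64(0.13), np.float64(0.78), np.float64(0.78), np.float64(0.78), np.float64(0.78), np.float64(0.78)]
0.66 [0, 0, 0, 0, np.float64(0.08), np.float64(0.08), 0, np.float64(0.78), np.float64(0.78), np.float64(0.78), np.float64(0.78), np.float64(0.78)]
0.60 [0, 0, 0, 0, 0, np.float64(0.13), np.float64(0.13), np.float64(0.13), 0, 0, np.float64(0.17), np.float64(0.15)]
0.54 [0, 0, 0, 0, 0, np.float64(0.13), np.float64(0.17), np.float64(0.13), 0, 0, np.float64(0.13), np.float64(0.14)]
0.48 [0, 0, 0, 0, 0, np.float64(0.13), np.float64(0.13), np.float64(0.13), np.float64(0.12), 0, np.float64(0.13), np.float64(0.13)]
0.42 [0, 0, 0, 0, 0, 0, 0, 0, 0, 0, np.float64(0.11), np.float64(0.11)]
0.36 [0, 0, 0, 0, 0, 0, 0, 0, 0, 0, 0, 0]
0.30 [0, 0, 0, np.float64(0.27), np.float64(0.42), np.float64(0.67), np.float64(0.68), np.float64(0.
[... 618 characters left out ...]
, 0, 0, np.float64(0.12), np.float64(0.13), np.float64(0.12), 0, np.float64(0.09), np.float64(0.17), np.float64(0.15)]
0.54 [0, 0, 0, 0, 0, np.float64(0.12), np.float64(0.16), np.float64(0.13), 0, np.float64(0.09), np.float64(0.13), np.float64(0.14)]
0.48 [0, 0, 0, 0, 0, np.float64(0.12), np.float64(0.13), np.float64(0.13), np.float64(0.12), np.float64(0.09), np.float64(0.13), np.float64(0.13)]
0.42 [0, 0, 0, 0, 0, 0, 0, 0, 0, 0, np.float64(0.11), np.float64(0.11)]
0.36 [0, 0, 0, 0, 0, 0, 0, 0, 0, 0, 0, 0]
0.30 [0, 0, 0, np.float64(0.27), np.float64(0.43), np.float64(0.58), np.float64(0.57), 0, 0, 0, 0, 0]
0.24 [0, 0, 0, np.float64(0.29), np.float64(0.46), np.float64(0.58), 0, 0, 0, 0, 0, 0]
```

Call:
apply_moves --commands '[[0.085,[-0.028,-0.037,-0.005],[0,0,0]],[0.085,[-0.028,-0.037,-0.005],[0,0,0]],[0.085,[-0.028,-0.037,-0.005],[0,0,0]],[0.085,[-0.028,-0.037,-0.005],[0,0,0]],[0.085,[-0.028,-0.037,-0.005],[0,0,0]],[0.085,[-0.028,-0.037,-0.005],[0,0,0]],[0.085,[-0.028,-0.037,-0.005],[0,0,0.05]],[0.085,[-0.028,-0.037,-0.005],[0,0,0.05]],[0.085,[-0.028,-0.037,-0.005],[0,0,0.05]],[0.085,[-0.028,-0.037,-0.005],[0,0,0.05]]]'

```text
clock: 1.35
tool_pos: [0.4372, -0.1425, 0.2589]
tcp_rot: [3.141, 0.006, -1.528]
ft_force: [0.0, 0.1, 0.5]
finger_gap: 0.992
```

Call:
apply_moves --commands '[[0.085,[0.001,-0.04,0],[0,0,0]],[0.085,[0.001,-0.04,0.02],[0,0,0]],[0.085,[0,-0.023,0.03],[0,0,0]],[0.085,[0,0,0.015],[0,0,0]],[0.085,[0,0,0],[0,0,0]]]'

```text
clock: 1.98
tool_pos: [0.5441, -0.1363, 0.1914]
tcp_rot: [3.14, 0.006, -1.524]
ft_force: [0.2, -0.7, 0.9]
finger_gap: 0.996
```

Run:
```python
from station import robot, eyes
from h import *
s=robot.sense();print(s["tool_pos"],s["tcp_rot"])
for n,b in(("side",(290,400,130,240)),("top",(270,390,130,250))):
    c=eyes.camera(n); cv2.imwrite(f"pics/{n}1.png",cv2.resize(c["img"][b[2]:b[3],b[0]:b[1],::-1],None,fx=5,fy=5,interpolation=0))
```

```text
[ 0.54406895 -0.13630037  0.19136744] [ 3.13977762  0.00635433 -1.5237161 ]
```

View pics/side1.png

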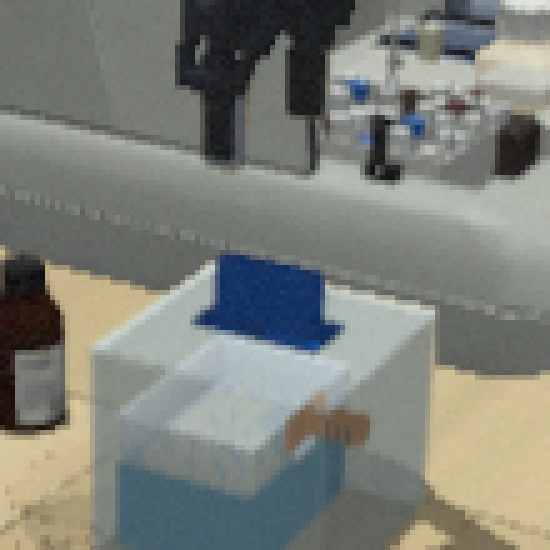

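In the side view the open fingers straddle the grip, with tips near (220,165) and (312,172) in the zoom. The arm can descend.

Call:
apply_moves --commands '[[0.085,[0.004,0.003,0.015],[0,0.003,0.01]],[0.085,[0,0,0.02],[0,0,0]],[0.085,[0,0,0.015],[0,0,0]],[0.085,[0,0,0.005],[0,0,0]],[0.085,[0,0,0],[0,0,0]]]' --newtons 40

```text
clock: 2.7
tool_pos: [0.541, -0.1424, 0.1377]
tcp_rot: [-3.137, -0.001, -1.537]
ft_force: [0.5, -0.3, 0.1]
finger_gap: 0.997
```

Call:
apply_moves --commands '[[0.06,[-0.002,0,0.003],[-0.003,0,0]],[0.03,[0,0,0],[0,0,0]],[0.005,[0,0,0],[0,0,0]],[0.005,[0,0,0],[0,0,0]],[0.005,[0,0,0],[0,0,0]],[0.005,[0,0,0],[0,0,0]],[0.005,[0,0,0],[0,0,0]]]' --newtons 40

```text
clock: 3.58
tool_pos: [0.5417, -0.1403, 0.1358]
tcp_rot: [-3.138, -0.002, -1.537]
ft_force: [0.2, -0.2, -0.9]
finger_gap: 0.163
```

Call:
apply_moves --commands '[[0.005,[0,0,0],[0,0,0]],[0.005,[0,0,0],[0,0,0]],[0.005,[0,0,-0.01],[0,0,0]],[0.005,[0,0,-0.01],[0,0,0]],[0.005,[0,0,0],[0,0,0]]]'

```text
clock: 4.2
tool_pos: [0.5414, -0.1404, 0.1572]
tcp_rot: [-3.138, -0.002, -1.537]
ft_force: [-0.1, 0.6, -2.3]
finger_gap: 0.166
```

Run:
```python
from station import robot, eyes
from h import *
for n,b in(("side",(290,400,130,240)),):
    c=eyes.camera(n); cv2.imwrite(f"pics/{n}2.png",cv2.resize(c["img"][b[2]:b[3],b[0]:b[1],::-1],None,fx=5,fy=5,interpolation=0))
```

```text
(no output)
```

View pics/side2.png

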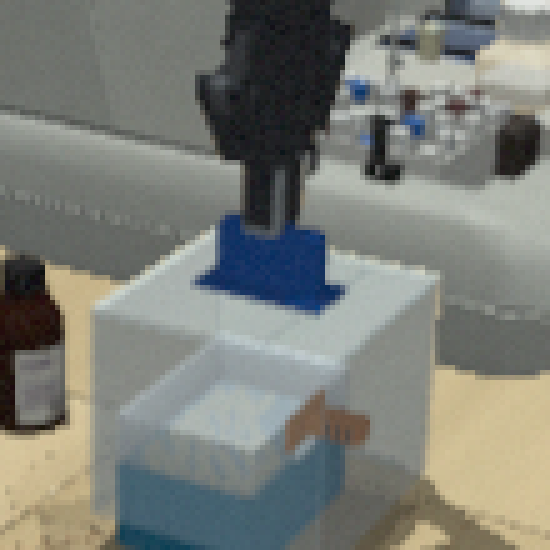

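The hood has come up level in the fingers at about 2.3 N, clear of the bench and with the lid still shut. Next comes the straight lift.

Call:
apply_moves --commands '[[0.005,[0,0,-0.015],[0,0,0]],[0.005,[0,0,-0.025],[0,0,0]],[0.005,[0,0,-0.025],[0,0,0]],[0.005,[0,0,-0.025],[0,0,0]],[0.005,[0,0,-0.015],[0,0,0]],[0.005,[0,0,0],[0,0,0]],[0.005,[0,0,0],[0,0,0]]]' --newtons 55

```text
clock: 5.12
tool_pos: [0.5404, -0.14, 0.2686]
tcp_rot: [-3.138, -0.002, -1.537]
ft_force: [0.2, 0.2, -2.0]
finger_gap: 0.156
```

Call:
apply_moves --commands '[[0.005,[-0.015,0.002,0],[0,0,0]],[0.005,[-0.025,0.003,0],[0,0,0]],[0.005,[-0.03,0.004,0],[0,0,0]],[0.005,[-0.03,0.004,0],[0,0,0]],[0.005,[-0.03,0.004,0],[0,0,0]],[0.005,[-0.03,0.004,0],[0,0,0]],[0.005,[-0.025,0.003,0],[0,0,0]],[0.005,[-0.015,0.002,0],[0,0,0]],[0.005,[0,0,0],[0,0,0]],[0.005,[0,0,0],[0,0,0]]]'

```text
clock: 6.38
tool_pos: [0.5021, 0.0715, 0.2639]
tcp_rot: [3.136, 0.002, -1.535]
ft_force: [-0.1, -0.4, -1.6]
finger_gap: 0.152
```

Run:
```python
from station import robot, eyes
from h import *
c=eyes.camera("side"); cv2.imwrite(f"pics/side3.png",c["img"][:,:,::-1])
np.savez("side3.npz",**c)
h=hsv(c); m=roi((h[...,0]>104)&(h[...,0]<125)&(h[...,1]>180),200,400,100,280)
print(robot.sense()["tool_pos"])
```

```text
[0.50209222 0.07138938 0.26390629]
```

View pics/side3.png

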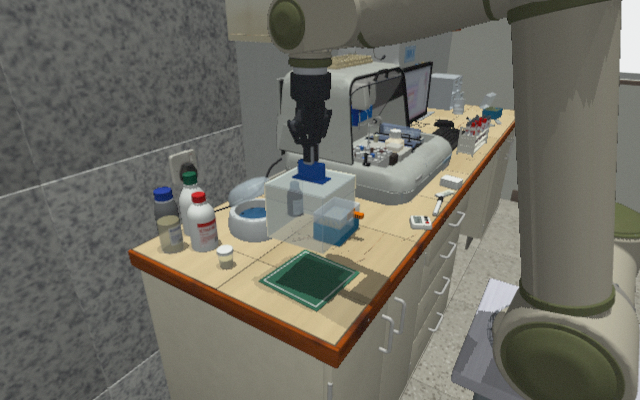

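The hood hangs level above the mat at about (310,205) and the box is uncovered, with its orange tab at (355,214). I'm lowering the hood now.

Call:
apply_moves --commands '[[0.005,[0,-0.003,0.02],[0,0,0]],[0.005,[0,-0.003,0.025],[0,0,0]],[0.005,[0,0,0.025],[0,0,0]],[0.005,[0,0,0.02],[0,0,0]],[0.005,[0,0,0.01],[0,0,0]],[0.005,[0,0,0.007],[0,0,0]],[0.005,[0,0,0],[0,0,0]],[0.005,[0,0,0],[0,0,0]]]'

```text
clock: 7.42
tool_pos: [0.5098, 0.0671, 0.1549]
tcp_rot: [3.139, 0.001, -1.542]
ft_force: [-0.3, 0.2, -2.8]
finger_gap: 0.158
```

Call:
apply_moves --commands '[[0.005,[-0.002,0.001,0.006],[0,0,0]],[0.005,[-0.001,0,0.004],[0,0,0]],[0.005,[0,0,0.003],[0,0,0]],[0.005,[0,0,0],[0,0,0]],[0.005,[0,0,0],[0,0,0]]]'

```text
clock: 8.05
tool_pos: [0.509, 0.0704, 0.1418]
tcp_rot: [3.141, 0.001, -1.541]
ft_force: [-0.8, -0.2, -2.7]
finger_gap: 0.152
```

Run:
```python
from station import robot, eyes
from h import *
print(robot.sense()["ft_force"])
c=eyes.camera("side"); cv2.imwrite(f"pics/side4.png",cv2.resize(c["img"][140:320,220:400,::-1],None,fx=3,fy=3,interpolation=0))
```

```text
[-0.81527161 -0.18823219 -2.67044728]
```

View pics/side4.png

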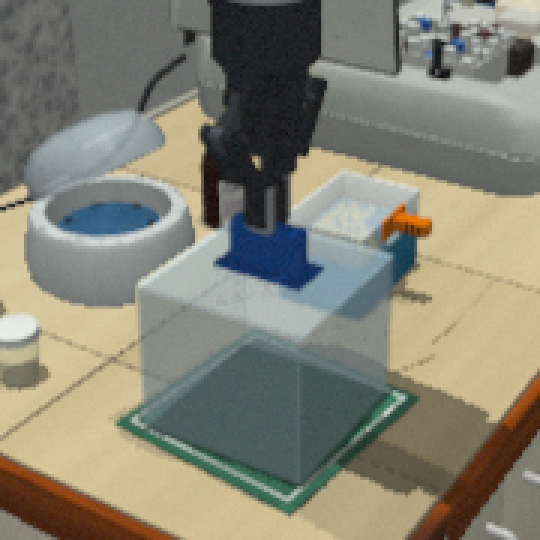

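The hood is centred inside the mat's white border, a few millimetres up and still bearing its weight on the fingers. I'll lower it in small steps.

Call:
apply_moves --commands '[[0.005,[0,0,0.002],[0,0,0]],[0.005,[0,0,0.002],[0,0,0]],[0.005,[0,0,0],[0,0,0]],[0.005,[0,0,0],[0,0,0]]]'

```text
clock: 8.6
tool_pos: [0.5092, 0.0714, 0.1392]
tcp_rot: [-3.141, 0.002, -1.541]
ft_force: [-1.8, -0.4, -1.1]
finger_gap: 0.152
```

Call:
apply_moves --commands '[[0.005,[0,0,0.0015],[0,0,0]],[0.005,[0,0,0],[0,0,0]],[0.005,[0,0,0],[0,0,0]]]'

```text
clock: 8.98
tool_pos: [0.5092, 0.0721, 0.1389]
tcp_rot: [-3.14, 0.004, -1.541]
ft_force: [-1.0, 1.0, -0.3]
finger_gap: 0.154
```

Call:
apply_moves --commands '[[0.02,[0,0,0],[0,0,0]],[0.03,[0,0,0],[0,0,0]],[0.05,[0,0,0],[0,0,0]],[0.06,[0,0,0],[0,0,0]],[0.06,[0,0,0],[0,0,0]],[0.06,[0,0,0],[0,0,0]],[0.06,[0,0,0],[0,0,0]]]'

```text
clock: 9.85
tool_pos: [0.5096, 0.0716, 0.1386]
tcp_rot: [-3.139, 0.003, -1.542]
ft_force: [0.2, -0.6, 0.6]
finger_gap: 0.704
```

Run:
```python
from station import robot, eyes
from h import *
print(robot.sense()["ft_force"])
c=eyes.camera("side"); cv2.imwrite(f"pics/side5.png",cv2.resize(c["img"][140:320,220:400,::-1],None,fx=3,fy=3,interpolation=0))
```

```text
[ 0.16795289 -0.5728699   0.63706948]
```

View pics/side5.png

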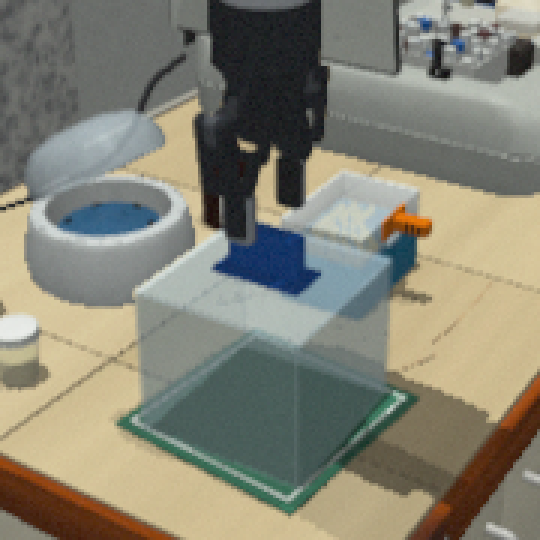

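The hood stands released and level inside the mat border, and the fingers are open on either side of the grip. I'll go up, then measure the tab.

Call:
apply_moves --commands '[[0.06,[0,0,-0.015],[0,0,0]],[0.06,[0,0,-0.03],[0,0,0]],[0.06,[0,0,-0.04],[0,0,0]],[0.06,[0,0,-0.015],[0,0,0]],[0.06,[0,0,0],[0,0,0]]]'

```text
clock: 10.52
tool_pos: [0.5096, 0.0713, 0.2459]
tcp_rot: [-3.136, 0.003, -1.542]
ft_force: [-0.1, -0.2, -0.7]
finger_gap: 0.707
```

Run:
```python
from station import robot, eyes
from h import *
np.set_printoptions(precision=4,suppress=True)
cs={}
for n,r in(("top",(300,370,160,240)),("side",(325,385,195,235))):
    c=eyes.camera(n);cs[n]=c;np.savez(n+"6.npz",**c)
    f=c["img"][:,:,::-1]
    h=hsv(c);o=roi((h[...,0]>5)&(h[...,0]<16)&(h[...,1]>170),*r)
    k,_=cv2.findContours(o.astype(np.uint8),0,2);
    v,u=np.nonzero(o);print(n,o.sum(),u.mean(),v.mean(),u.min(),u.max(),v.min(),v.max())
    P=depthpts(c,o);print(np.median(P,0),P.min(0),P.max(0)); top=P[P[:,2]>.078]
    if len(top)>4: print("top",len(top),top.mean(0),cv2.minAreaRect((top[:,:2]*1000).astype(np.float32)))
    cv2.imwrite(f"pics/{n}6.png",cv2.resize(f[r[2]-20:r[3]+20,r[0]-20:r[1]+20],None,fx=5,fy=5,interpolation=0))
    m=roi((h[...,0]>104)&(h[...,0]<125)&(h[...,1]>180),200,370,150,270)
```

```text
top 71 329.8732394366197 213.70422535211267 325 333 208 220
[ 0.4996 -0.1406  0.0816] [ 0.4829 -0.1488  0.0703] [ 0.5161 -0.1276  0.086 ]
top 68 [ 0.5    -0.1406  0.0819] ((499.6617736816406, -138.35989379882812), (34.478397369384766, 18.85315704345703), 4.44052267074585)
side 90 354.9111111111111 214.22222222222223 348 363 208 219
[ 0.5033 -0.1342  0.0788] [ 0.4805 -0.159   0.063 ] [ 0.5174 -0.1175  0.0828]
top 50 [ 0.5011 -0.1385  0.0804] ((498.94287109375, -141.02777099609375), (34.893245697021484, 40.914337158203125), 8.573631286621094)
```

View pics/top6.png

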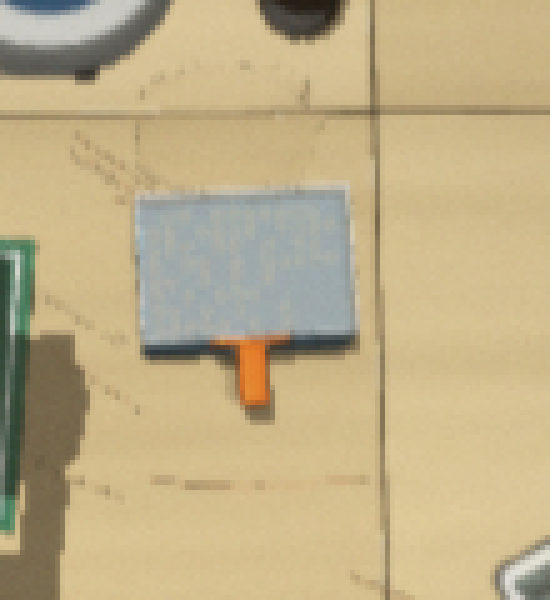

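View pics/side6.png

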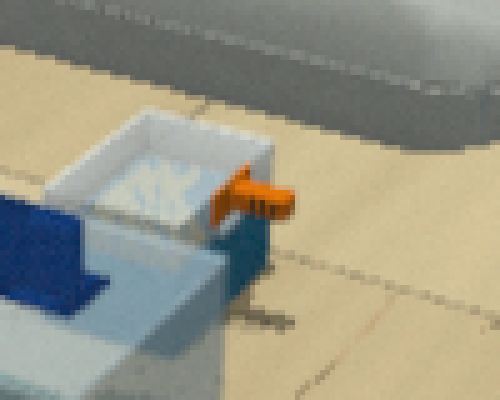

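The top zoom shows the tab from its root at (252,348) to its tip at (258,405). The lid is shut, with its top running from (137,197) to (357,335), and nothing stands round the tab.

Run:
```python
from h import *
np.set_printoptions(precision=4,suppress=True)
c=dict(np.load("top6.npz"));z=lambda p:np.array(p)/5+[279.5,139.5]
p=plane(c,z([(252,348),(258,405)]),.082);print(p,np.arctan2(*(p[0]-p[1])[[1,0]]))
k=plane(c,z([(137,195),(347,186),(356,335),(143,345)]),.082);print(k)
for a,b in((0,3),(1,2)): d=k[a]-k[b];print(np.arctan2(d[1],d[0]),np.linalg.norm(d))
for a,b in((0,1),(3,2)): d=k[a]-k[b];print(np.arctan2(-d[0],d[1]),np.linalg.norm(d))
y=.04;print("tab from hood", np.array([.5413,-.1400])+.016*np.array([np.cos(y),np.sin(y)])-.062*np.array([np.cos(y),np.sin(y)]))
# hood position check
h=hsv(c);m=roi((h[...,0]>104)&(h[...,0]<125)&(h[...,1]>180),220,300,160,260);P=depthpts(c,m)
print("hood grip",m.sum(),np.median(P,0) if len(P) else"")
s=dict(np.load("side6.npz"))
o=plane(s,np.array([(293,204)])/5+[304.5,174.5],.075);print("side tip",o)
```

```text
[[ 0.5126 -0.1407  0.082 ]
 [ 0.4816 -0.1434  0.082 ]] 0.08566979962157849
[[ 0.5976 -0.0794  0.082 ]
 [ 0.6013 -0.1946  0.082 ]
 [ 0.519  -0.1973  0.082 ]
 [ 0.515  -0.0817  0.082 ]]
0.028370856275610652 0.08270089992263797
0.03365205075434257 0.08236151985150936
0.0322227463313318 0.11525793794177323
0.035151585276843915 0.11569470779246807
tab from hood [ 0.4953 -0.1418]Traceback (most recent call last):
  File "<stdin>", line 10, in <module>
  File "h.py", line 8, in depthpts
    v,u=np.nonzero(mask&(c["z_map"]>0)); o,d=rays(c,np.c_[u,v]); return o+d*c["z_map"][v,u][:,None]
                                             ~~~~^^^^^^^^^^^^^^
  File "h.py", line 3, in rays
    u=cv2.undistortPoints(np.array(px,float).reshape(-1,1,2),c["K"],c["distortion"]).reshape(-1,2)
      ~~~~~~~~~~~~~~~~~~~^^^^^^^^^^^^^^^^^^^^^^^^^^^^^^^^^^^^^^^^^^^^^^^^^^^^^^^^^^^
cv2.error: OpenCV(4.12.0) /io/opencv/modules/calib3d/src/undistort.dispatch.cpp:347: error: (-215:Assertion failed) CV_IS_MAT(_src) && CV_IS_MAT(_dst) && (_src->rows == 1 || _src->cols == 1) && (_dst->rows == 1 || _dst->cols == 1) && _src->cols + _src->rows - 1 == _dst->rows + _dst->cols - 1 && (CV_MAT_TYPE(_src->type) == CV_32FC2 || CV_MAT_TYPE(_src->type) == CV_64FC2) && (CV_MAT_TYPE(_dst->type) == CV_32FC2 || CV_MAT_TYPE(_dst->type) == CV_64FC2) in function 'cvUndistortPointsInternal'
```

Call:
apply_moves --commands '[[0.065,[0.02,0.002,0],[0,0,0]],[0.065,[0.04,0.004,0],[0,0,0]],[0.065,[0.04,0.004,0],[0,0,0]],[0.065,[0.04,0.004,0],[0,0,0]],[0.065,[0.04,0.004,0],[0,0,0]],[0.065,[0.025,0.002,0.01],[0,0,0]],[0.065,[0,0,0.03],[0,0,0]],[0.065,[0,0,0.03],[0,0,0]],[0.065,[0,0,0.01],[0,0,0]],[0.065,[0,0,0],[0,0,0]]]'

```text
clock: 11.88
tool_pos: [0.4908, -0.1392, 0.1539]
tcp_rot: [3.132, 0.009, -1.542]
ft_force: [0.7, -0.7, -0.3]
finger_gap: 0.758
```

Call:
apply_moves --commands '[[0.065,[0.002,-0.004,0.02],[0,0,0]],[0.065,[0,0,0.025],[0,0,0]],[0.065,[0,0,0.01],[0,0,0]],[0.065,[0,0,0],[0,0,0]]]'

```text
clock: 12.38
tool_pos: [0.4969, -0.1414, 0.1017]
tcp_rot: [3.138, 0.005, -1.54]
ft_force: [-0.1, 0.0, -0.6]
finger_gap: 0.759
```

Run:
```python
from station import robot, eyes
from h import *
print(robot.sense()["tool_pos"],robot.sense()["tcp_rot"])
c=eyes.camera("side"); cv2.imwrite(f"pics/side7.png",cv2.resize(c["img"][140:290,250:410,::-1],None,fx=4,fy=4,interpolation=0))
```

```text
[ 0.49686611 -0.14140306  0.10171022] [ 3.13806569  0.00544271 -1.54047367]
```

View pics/side7.png

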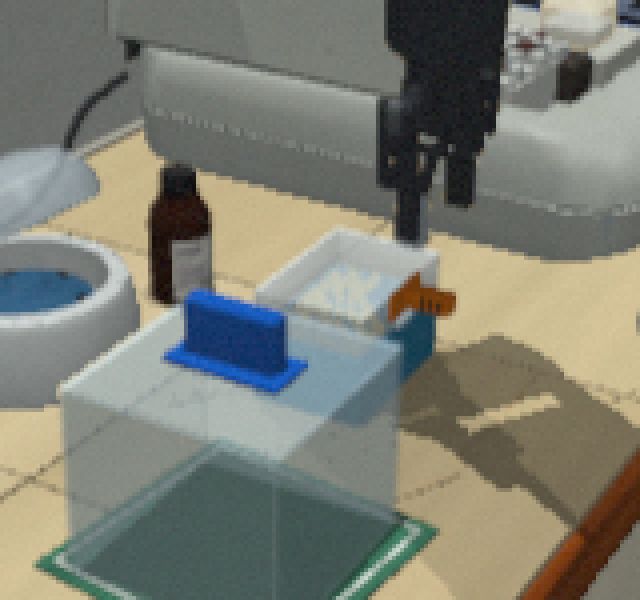

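The fingers straddle the tab at about (435,298) in the zoom, and the hood and bottle are undisturbed. I'm descending and pinching.

Call:
apply_moves --commands '[[0.065,[0,0.002,0.015],[0,0,0]],[0.065,[0,0,0.015],[0,0,0]],[0.065,[0,0,0.01],[0,0,0]],[0.065,[0,0,0],[0,0,0]]]' --newtons 25

```text
clock: 12.92
tool_pos: [0.4952, -0.1416, 0.0604]
tcp_rot: [3.14, 0.004, -1.54]
ft_force: [0.1, -0.5, 0.2]
finger_gap: 0.757
```

Call:
apply_moves --commands '[[0.03,[0,0,0.003],[0,0,0]],[0.005,[0,0,0],[0,0,0]],[0.005,[0,0,0],[0,0,0]],[0.005,[0,0,0],[0,0,0]],[0.005,[0,0,0],[0,0,0]],[0.005,[0,0,0],[0,0,0]],[0.005,[0,0,0],[0,0,0]]]' --newtons 25

```text
clock: 13.8
tool_pos: [0.4956, -0.141, 0.0581]
tcp_rot: [3.141, 0.005, -1.54]
ft_force: [0.9, 0.3, -1.1]
finger_gap: 0.172
```

Call:
apply_moves --commands '[[0.005,[0,-0.003,-0.01],[0,0,0]],[0.005,[0,-0.004,-0.01],[0,0,0]],[0.005,[0,-0.005,-0.009],[0,0,0]],[0.005,[0,-0.006,-0.009],[0,0,0]],[0.005,[0,0,0],[0,0,0]],[0.005,[0,0,0],[0,0,0]]]'

```text
clock: 14.55
tool_pos: [0.5156, -0.1403, 0.0988]
tcp_rot: [-3.141, 0.005, -1.541]
ft_force: [1.4, 0.6, -3.2]
finger_gap: 0.16
```

Run:
```python
from station import robot, eyes
from h import *
print(robot.sense()["tool_pos"],robot.sense()["tcp_rot"])
c=eyes.camera("side"); cv2.imwrite(f"pics/side8.png",cv2.resize(c["img"][140:290,250:410,::-1],None,fx=4,fy=4,interpolation=0))
```

```text
[ 0.51559804 -0.14029539  0.09884433] [-3.14050121  0.00526978 -1.5405832 ]
```

View pics/side8.png

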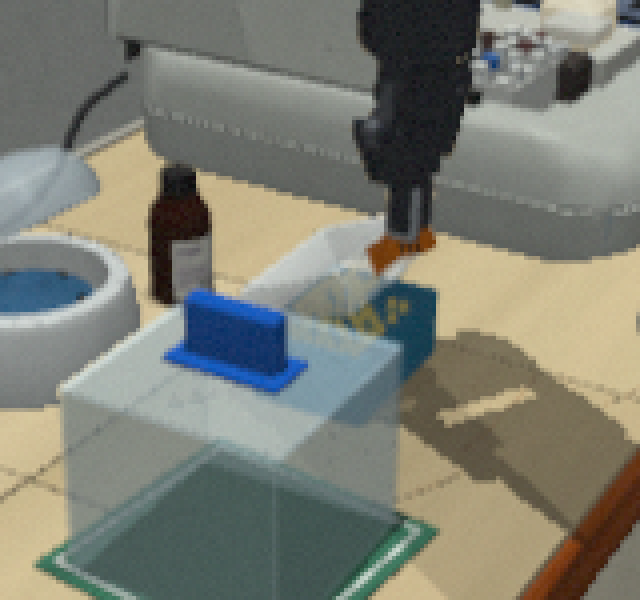

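The lid is rising with the tab held in the pads, now at about 25 degrees. The TCP agrees with the hinge arc to within 1 mm. I'm continuing to 45 degrees.

Call:
apply_moves --commands '[[0.005,[0,-0.005,-0.006],[0,0,0]],[0.005,[0,-0.006,-0.007],[0,0,0]],[0.005,[0,-0.007,-0.006],[0,0,0]],[0.005,[0,-0.006,-0.004],[0,0,0]],[0.005,[0,0,0],[0,0,0]],[0.005,[0,0,0],[0,0,0]]]'

```text
clock: 15.35
tool_pos: [0.5408, -0.1393, 0.1231]
tcp_rot: [3.141, 0.006, -1.541]
ft_force: [0.1, 0.7, -2.3]
finger_gap: 0.149
```

Run:
```python
from station import robot, eyes
from h import *
print(robot.sense()["tool_pos"],robot.sense()["finger_gap"])
for n,b in(("side",(270,400,150,270)),("top",(220,400,120,270))):
    c=eyes.camera(n);np.savez(n+"9.npz",**c); cv2.imwrite(f"pics/{n}9.png",cv2.resize(c["img"][b[2]:b[3],b[0]:b[1],::-1],None,fx=4,fy=4,interpolation=0))
```

```text
[ 0.54075811 -0.13927621  0.12308424] 0.14864046776980183
```

View pics/side9.png

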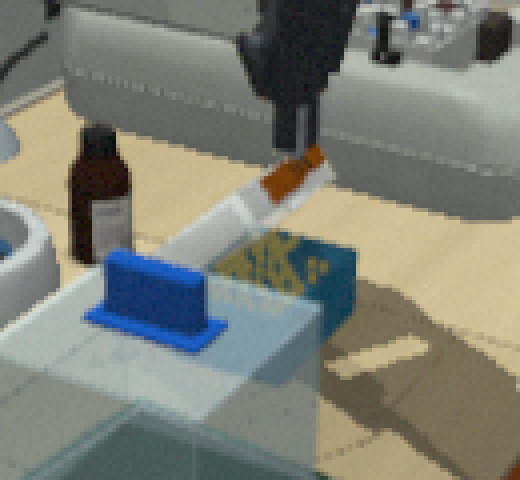

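View pics/top9.png

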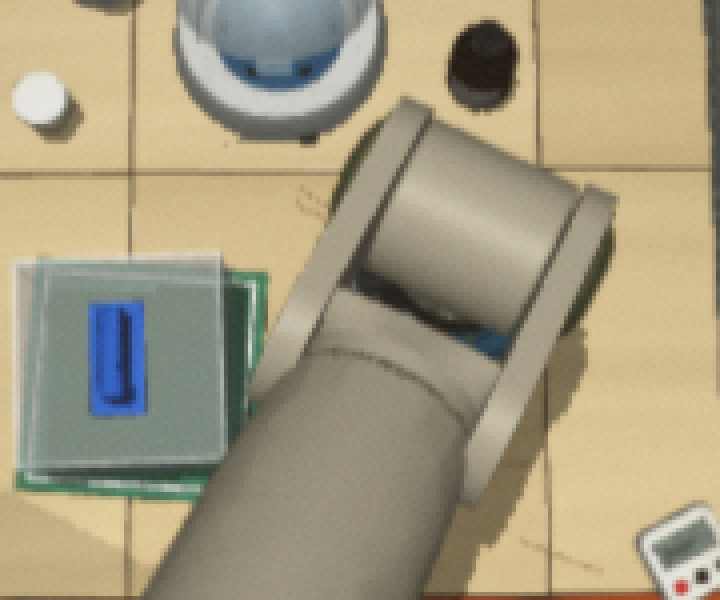

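The side view shows the lid raised with the tab, from (265,200) to (325,150) in the zoom, between the pads. The top view shows the hood on the mat, with bottle, cup and timer in place. I'll check the angle from pixels.

```bash
python3 - <<'E'
from h import *
np.set_printoptions(precision=4,suppress=True)
c=dict(np.load("side9.npz"));y=.034
ex=np.array([np.cos(y),np.sin(y),0]);ey=np.array([-np.sin(y),np.cos(y),0]);O=np.array([.556,-.139,0])
def onp(px,yb):
    o,d=rays(c,px);s=(yb-(o-O)@ey)/(d@ey);X=o+d*s[:,None]-O;return np.c_[X@ex,X[:,2]]
f=lambda p:np.array(p)/4+[269.5,149.5]
h=hsv(c);m=roi((h[...,0]>4)&(h[...,0]<17)&(h[...,1]>170),330,360,180,208)
v,u=np.nonzero(m);Q=onp(np.c_[u,v],.008);print(len(u),"tab face pts",Q.mean(0),Q.min(0),Q.max(0))
w=cv2.fitLine((Q*1000).astype(np.float32),2,0,.01,.01).ravel();print("tab angle",-np.degrees(np.arctan2(w[1],w[0])))
print("pred centre 45deg", [ .042-np.hypot(.101,.022)*np.cos(np.arctan2(.022,.101)+t) for t in(.7,.785)],[.053+np.hypot(.101,.022)*np.sin(np.arctan2(.022,.101)+t) for t in(.7,.785)])
P=depthpts(c,roi((c["z_map"]>0),300,360,180,225));X=P-O;B=np.c_[X@ex,X@ey,X[:,2]]
k=(abs(B[:,1])<.065)&(B[:,2]>.088);B=B[k];print(len(B));
for yb0 in(.04,.05,.0):
    S=B[(B[:,1]>yb0)&(B[:,1]<yb0+.015)];print(yb0,len(S)); print(S[::max(1,len(S)//12)])
g=dict(np.load("top9.npz"));hh=hsv(g);mm=roi((hh[...,0]>104)&(hh[...,0]<125)&(hh[...,1]>150),238,262,190,226)
P=depthpts(g,mm);print("hood grip",len(P),np.median(P,0),P[P[:,2]>.155].mean(0))
for nm,px,z in(("bottle",(220+484/4,120+50/4),.1),("cup",(220+40/4,120+99/4),.048),("timer",(220+685/4,120+553/4),.018)): print(nm,plane(g,[px],z))
E
python3 - <<'E'
import cv2
a=cv2.imread('pics/side9.png')[60:290,140:370];cv2.imwrite('pics/z9.png',cv2.resize(a,None,fx=2.5,fy=2.5))
E
```

```text
78 tab face pts [-0.0166  0.1316] [-0.0381  0.1111] [0.0026 0.1552]
tab angle 45.89959
pred centre 45deg [np.float64(-0.02107627179650414), np.float64(-0.01389606120156913)] [np.float64(0.13489251453126552), np.float64(0.13995188521332036)]
560
0.04 45
[[-0.0006  0.0411  0.1264]
 [ 0.0031  0.0504  0.1236]
 [-0.0016  0.0428  0.1216]
 [-0.0023  0.0493  0.1215]
 [-0.0022  0.0543  0.1207]
 [-0.0065  0.0462  0.1185]
 [-0.0068  0.052   0.1181]
 [-0.0111  0.0436  0.1157]
 [-0.0095  0.0461  0.1135]
 [-0.0107  0.0535  0.114 ]
 [-0.0146  0.0444  0.1112]
 [-0.0108  0.0536  0.1112]
 [-0.0154  0.0459  0.1091]
 [-0.0184  0.0514  0.1093]
 [-0.0159  0.0519  0.106 ]]
0.05 170
[[ 0.0031  0.0504  0.1236]
 [-0.0001  0.0611  0.1201]
 [-0.0078  0.0536  0.1161]
 [-0.0107  0.0535  0.114 ]
 [-0.0108  0.0536  0.1112]
 [-0.0058  0.0604  0.1099]
 [ 0.0151  0.0602  0.1016]
 [ 0.0402  0.059   0.0917]
 [-0.0036  0.0615  0.104 ]
 [ 0.0188  0.059   0.0943]
 [ 0.0265  0.0614  0.0904]
 [-0.0137  0.0584  0.0996]
 [ 0.0015  0.0575  0.0894]]
0.0 136
[[-0.0252  0.013   0.1722]
 [-0.023   0.0135  0.1608]
 [-0.0259  0.0071  0.1506]
 [-0.0315  0.0065  0.1488]
 [-0.0168  0.0058  0.1395]
 [-0.0231  0.0123  0.1406]
 [-0.0183  0.0085  0.1352]
 [-0.0139  0.0112  0.1323]
 [-0.0137  0.0106  0.1291]
 [-0.016   0.0091  0.1262]
 [-0.0086  0.0119  0.1197]
 [ 0.0369  0.0012  0.0955]
 [-0.0149  0.0115  0.1064]]
hood grip 313 [0.5071 0.0701 0.1322] [0.5078 0.0728 0.1626]
bottle [[ 0.7218 -0.1745  0.1   ]]
cup [[0.7048 0.1394 0.048 ]]
timer [[ 0.3786 -0.3143  0.018 ]]
```

View pics/z9.png

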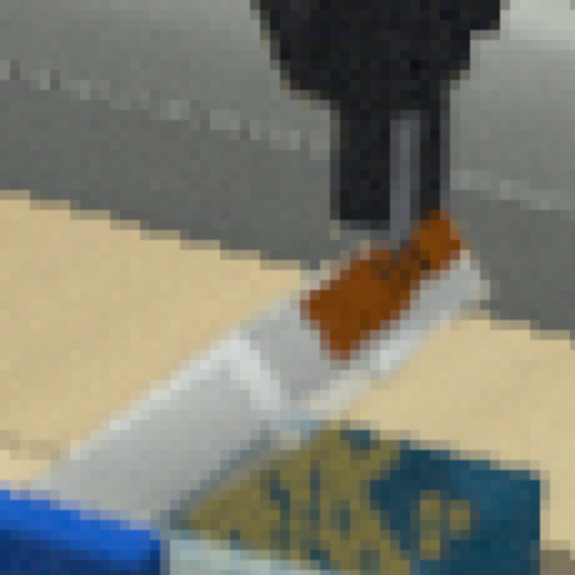

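The angle checks agree: about 44° from the TCP arc, 46° from the tab outline, and a front wall slope near 45°. The hood is within about 2 mm of the mat centre. I'll hold still to test that it stays steady.

Call:
apply_moves --commands '[[0.005,[0,0,0],[0,0,0]],[0.005,[0,0,0],[0,0,0]],[0.005,[0,0,0],[0,0,0]],[0.005,[0,0,0],[0,0,0]],[0.005,[0,0,0],[0,0,0]],[0.005,[0,0,0],[0,0,0]],[0.005,[0,0,0],[0,0,0]],[0.005,[0,0,0],[0,0,0]]]'

```text
clock: 16.45
tool_pos: [0.5404, -0.1393, 0.1229]
tcp_rot: [3.141, 0.007, -1.541]
ft_force: [0.6, 2.7, -2.1]
finger_gap: 0.143
```

Run:
```python
from station import robot, eyes
from h import *
s=robot.sense();print(s["tool_pos"],s["finger_gap"],s["ft_force"])
c=eyes.camera("side");b=dict(np.load("side9.npz"))
for q in(b,c):
    h=hsv(q);m=roi((h[...,0]>4)&(h[...,0]<17)&(h[...,1]>170),330,360,180,208);v,u=np.nonzero(m);print(len(u),u.mean(),v.mean())
```

```text
[ 0.54041607 -0.13929526  0.12286788] 0.14307538867778913 [ 0.60363532  2.71443313 -2.05412188]
78 342.5128205128205 193.0
78 342.64102564102564 193.15384615384616
```

Run:
```python
from station import robot
print(robot.sign_off()); s=robot.sense();print(s["clock"],s["tool_pos"],s["finger_gap"],s["ft_force"])
```

```text
the job is handed in; nothing more can be done
None
the job is handed in; nothing more can be done
```

I lifted the hood straight up by its blue grip, set it down upright on the mat and released it. I then pinched the orange tab, raised the lid along its hinge arc and handed in at about 16.5 s, still holding the tab. The interface reported no verdict.

**Last checks:**
- **Lid angle:** about 44° from the TCP on the hinge arc, and about 46° from the tab outline in the side view. Both are well inside the 8° tolerance.
- **Stability:** over a 1 s hold the tab shifted less than 0.2 px in the side view and the TCP moved about 0.5 mm.
- **Hood:** its centre is about 2 mm from the mat centre, standing level and well clear of the box.
- **Bottle, cup and timer:** their hand-picked image positions differ by at most about 4 mm from the start (bottle 4 mm, cup and timer about 1 mm). That is within my pixel-reading error.

**Small disagreements:**
- The pads looked about 10 mm shallower on the tab than the TCP figure implies.
- The finger opening read a little under the tab's 16 mm (0.172 down to 0.143 of full), and it was still shrinking slowly.
- The sideways force read 2.7 N at the last check.

The tab still held steady in the fingers at that last check.

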